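Index the sample changer by feel and lock it

TASK

Make the sample changer ready for transport: turn its black knob clockwise, feeling for the dip in resistance where the wheel under the cover drops into its one hidden home notch, and leave the wheel resting in that notch. Then gently press the red locking pin fully home and let go; if it meets a block the wheel is not in the notch, so never force or squeeze the pin. Leave the beaker, the vial and the brass weight standing where they are.

Things in the scene. Friction and masses are not known exactly. Their poses are not given: they have to be found in the camera images.
- changer: round white instrument, aluminium cover 50 mm above the bench, 220 mm across, fixed; origin: centre of its underside, z up; -x points from the knob to the red pin. A wheel under the cover turns with the knob; a sprung ball rides on it and drops into its one notch. Nothing outside shows where the notch is
- knob_grip (a point): point on the vertical axis of the round black knob, 28 mm above the cover, at the height to grip. The knob is 44 mm in diameter, fluted all round without a mark, its top 14 mm above this point; under it a 54 mm flange, its top 4.5 mm above the cover. Drag about 0.12 N m; the notch lies 0.4 to 1.4 rad clockwise (seen from above, as the blue arrow) from the start
- knob_top (a point): centre of the knob's top. How the notch feels: in the last 0.13 rad before its centre the drag falls, passes zero and the knob pulls on by up to 0.25 N m; past the centre it resists, up to 0.45, and in 0.13 rad is back to plain drag. Held still it shows the notch's own torque, up to 0.35, give or take the drag. Let go within 0.06 rad of the centre it settles there; elsewhere it stays
- pin_top (a point): centre of the flat top of the red locking pin's cap (22 mm across, 8 mm thick, on a 10 mm stem), 85 mm from the knob's axis; 28 mm above the cover when up, 14 mm when fully home; it moves with the pin
- pin (a joint): how far the red pin is pressed down, m: 0 up as at the start, 0.014 fully home with its cap on the brass bush. It slides vertically with about 3 N of friction and stays where it is left. With the wheel out of its notch it is blocked hard at about 0.003. A force of 22 N on it, from pressing or squeezing, would bend it: press on top, do not pinch
- beaker: small glass beaker, 55 mm across, 64 mm high, standing to the left; origin at the centre of its underside; leave alone
- vial_white: vial with white cap, 25 mm across, 54 mm high, standing to the right; origin at the centre of its underside; leave alone
- weight: brass weight with a knob on top, 25 mm across, 26 mm high, standing to the right; origin at the centre of its underside; leave alone

How it is judged:
By the outcome, as a careful person would: the job done as asked, in the order asked, and still so for the second after the job is handed in, with the robot touching nothing.
It also fails if it takes over 70 s, if anything falls off the work surface, if the arm or the gripper's body presses on something with over 40 N, if the wrist force passes 120 N, or if a joint passes its speed limit or range.

ROBOT

A 7-joint arm with a two-finger parallel gripper is mounted at the origin on a cart in front of the work surface, level with it; the furniture and walls round the work are solid. World frame = base frame: x ahead of the robot, y to its left, z up, the work surface at z = 0. Lengths are in m, angles in rad, forces in N, time in s.
With the tool pointing down it reaches from about 0.4 to 0.85 m from the base axis. Payload 4.5 kg.
Tool frame: the origin (TCP) lies between the finger pads; the fingertips stand ctrl.tcp_to_tips ahead of it and the grasp point (between the pads) lies 11 mm behind it (ctrl.tcp_to_tips is the distance from the TCP to the fingertips, in m); z points along the fingers, y is the line along which they close (so a half turn about z gives the same grasp; the last joint's range is limited). The gripper opens to 88 mm and grips with 3 to 60 N. Pads are 18 mm wide; open, the fingers measure 123 mm over their backs; the gripper's body (75 mm by 187 mm) begins 45 mm behind the grasp point.
Start: joints at [-1.251, 0.689, -0.195, 1.565, 0.157, 0.902, -0.215], TCP at [0.176, 0.6, 0.22] pointing down, gripper open.
Joint ranges: [-3.01, 3.01], [-0.46, 2.08], [-1.47, 1.51], [0.13, 2.56], [-1, 4.14], [0.04, 2.09], [-2.66, 2.66]. Speed limits (rad/s): [2.57, 2.57, 3.14, 3.14, 3.14, 3.14, 3.14].

INTERFACE

Orientations are given as a rotation vector (axis times angle).
In Python, from bench import telemetry, eyes, ctrl gives the robot as it stands.
- The arm moves only by the shell command python3 -m inch 'ROWS'. ROWS is JSON, a list of rows, each an object of numbers: "ax", "ay", "az": the turn, a rotation vector about the tool's x, y, z in degrees; "x", "y", "z": the shift along the tool's x, y, z in cm; "gripper": the closure, from 0 (fully open) to 1 (shut). A call has 1 to 10 rows; each row shifts and turns the commanded pose from where the row before left it, along the tool's axes as they then stand; what a row does not reach is not made up. A row lasts 1/10 s, in which the tool goes at most 50 mm and 8.59 degrees, less where a joint would pass 70% of its speed; a pose out of reach is approached as far as the arm can. A call with a gripper value outside its range is refused whole. The fingers move at their own pace and stop on an object; the grip force is fixed at half the most. Time passes only in rows, so rows that do not move let the fingers close. It gives the time, the measured TCP pose, the force, the opening and the grip force at its end, in the units of the state.
- telemetry.state(): the state, without advancing time (a new reading comes with each control period).
- eyes.grab_frame(name): name is "scene" or "top"; returns a dict with "image" (480x640x3 uint8, red, green, blue), "z_map" (480x640 float32, m along the optical axis (not along the pixel's ray), 0 where there is no reading), "vfov" (degrees; the focal length in pixels is half the picture's height over the tangent of half this angle, whatever the lens; pixels are square), "cx", "cy" (the principal point, pixels), "k1" (the pictures are not rectified: a ray, as slopes to the right and down, at radius r is drawn at 1 + k1 r^2 times it, then the intrinsics apply), "R" (3x3) and "t" (3): a world point X has camera coordinates R X + t. Camera axes: x right, y down, z forward; pixel columns grow to the right and rows downward; lengths in m; the calibration is good to about 2 mm. A picture is of the moment at which its call begins.
- ctrl.job_done(): hands the job in; it is judged then, once.
The state is a dict: "t": time; "joint_pos": joint angles; "joint_vel": joint speeds; "joint_torque": joint torques, N m; "position": TCP position; "orientation": TCP orientation; "contact_force": force on the tool from outside, world axes, zero at the start; "ft_torque": the same for the moment, N m; "opening": finger opening in m; "grasp_force": force on a finger pad.
Only numpy, scipy, OpenCV 4.12 (cv2) and the standard library are available. Lean on these libraries where they do the work, as an engineer would, in place of code of your own. Each camera call takes 0.05 s, during which the arm holds its last target. There are 200 camera calls.

## Working session

There is one attempt and no reset: what is moved stays moved. The work goes in short steps, Python scripts to look and compute and a shell command to move; the robot and the scene stay as the last step left them, time stands still between calls to the robot, and variables do not carry over. Pictures are saved under pics/ and viewed, at most 10 in all, crops included, and the job is handed in when it is done.

```bash
mkdir -p pics; ls; python3 - <<'E'
from bench import telemetry, eyes, ctrl
import cv2,numpy as np
print(telemetry.state(), ctrl.tcp_to_tips)
for n in("scene","top"):
    f=eyes.grab_frame(n); cv2.imwrite(f"pics/{n}0.png",f["image"][:,:,::-1]); np.savez(f"pics/{n}0.npz",**f)
    print(n,f["vfov"],f["cx"],f["cy"],f["k1"],f["R"],f["t"])
E
```

```text
pics
{'t': 0.0, 'joint_pos': array([-1.25119304,  0.68997735, -0.19448903,  1.56631776,  0.1573014 ,
        0.90245638, -0.21509234]), 'joint_vel': array([ 1.16608214e-03, -4.72338566e-04,  7.37078546e-04, -1.86061569e-03,
       -8.92094677e-05, -1.36823996e-03, -2.24622730e-03]), 'joint_torque': array([-7.49030714e-04, -5.27572203e+01, -1.26682732e+00, -1.53431869e+01,
       -5.25305572e-02,  6.46001790e-03,  1.68012766e-04]), 'position': array([0.17608548, 0.59901644, 0.21922054]), 'orientation': array([-4.47286499e-01, -3.10947226e+00,  2.77344094e-03]), 'contact_force': array([ 0.09718239,  0.36427329, -0.17120796]), 'ft_torque': array([ 0.01752416, -0.03015679,  0.0294038 ]), 'grasp_force': 0.0, 'opening': 0.08823105758283581} 0.008
scene 55.57801602137266 316.7724760862268 241.94499733211768 -0.03359469961829992 [[ 0.79285709 -0.60925326  0.01371485]
 [-0.32361775 -0.43999927 -0.83765876]
 [ 0.51638086  0.65970531 -0.54602171]] [-0.40277857  0.25590296  0.83111618]
top 47.28369465479712 318.7931424500801 238.33643715933422 -0.0462538399064617 [[-0.00350491 -0.99986841 -0.01583919]
 [-0.99134529  0.00555282 -0.13116278]
 [ 0.13123347  0.01524239 -0.9912343 ]] [0.01828475 0.552357   1.06195255]
```

View pics/scene0.png

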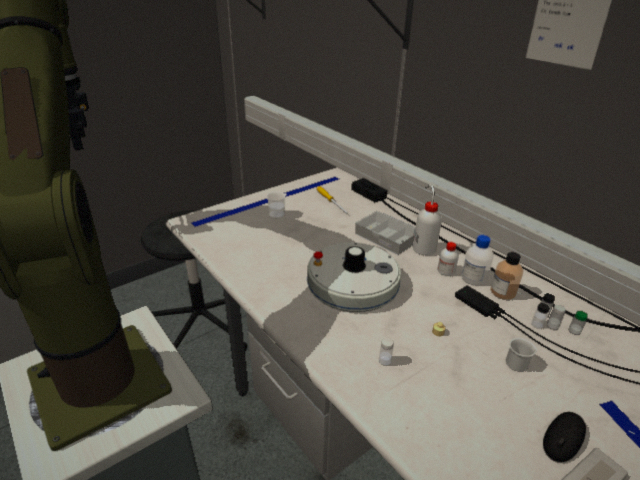

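View pics/top0.png

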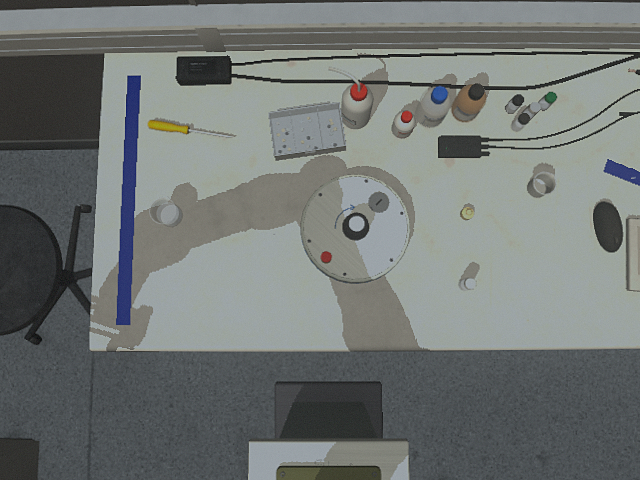

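The scene view shows the knob at about (354,258) and the red pin at (318,257). In the top view the knob is at (356,226) and the pin at (326,257). Next I'll triangulate both.

```bash
cat > h.py <<'E'
import numpy as np,cv2
def cam(f):
    fl=240/np.tan(np.radians(float(f["vfov"]))/2); return fl,float(f["cx"]),float(f["cy"]),float(f["k1"]),f["R"],f["t"]
def ray(f,p):
    fl,cx,cy,k1,R,t=cam(f)
    d=np.array([(p[0]-cx)/fl,(p[1]-cy)/fl]); u=d.copy()
    for _ in range(20): u=d/(1+k1*(u@u))
    v=R.T@np.array([u[0],u[1],1]); return -R.T@t, v/np.linalg.norm(v)
def plane(f,p,z):
    o,v=ray(f,p); return o+v*(z-o[2])/v[2]
def tri(f,p,g,q):
    a,u=ray(f,p); b,v=ray(g,q)
    s=np.linalg.lstsq(np.c_[u,-v],b-a,rcond=None)[0]; A=a+s[0]*u;B=b+s[1]*v
    return (A+B)/2,np.linalg.norm(A-B)
def blobs(m,box):
    x0,y0,x1,y1=box; k=np.zeros(m.shape,np.uint8); k[y0:y1,x0:x1]=m[y0:y1,x0:x1]
    n,l,s,c=cv2.connectedComponentsWithStats(k); i=1+np.argmax(s[1:,4]); return c[i],s[i]
E
python3 - <<'E'
from h import *
S=np.load("pics/scene0.npz");T=np.load("pics/top0.npz")
for n,f,rb,kb in(("s",S,(305,245,330,268),(338,240,372,280)),("t",T,(312,245,340,270),(335,205,378,248))):
    im=f["image"].astype(int); r,g,b=im[...,0],im[...,1],im[...,2]
    print(n,"red",*blobs((r>90)&(r>2*g)&(r>2*b),rb),"black",*blobs((im.max(2)<55),kb))
for n,f,(x,y) in(("s",S,(354,258)),("t",T,(356,226))):
    c=f["image"][y-22:y+26,x-40:x+40,::-1] if n=="t" else f["image"][y-22:y+26,x-50:x+30,::-1]
    cv2.imwrite(f"pics/{n}crop.png",cv2.resize(c,None,fx=8,fy=8,interpolation=cv2.INTER_CUBIC))
a,b=cv2.imread("pics/scrop.png"),cv2.imread("pics/tcrop.png")
cv2.imwrite("pics/crops.png",cv2.resize(np.vstack([a,b]),(500,600)))
E
```

```text
s red [318.         254.15789474] [314 252   9   6  38] black [354.09668508 261.79558011] [343 248  23  24 362]
t red [325.70238095 256.55952381] [321 252  10  10  84] black [354.67041199 227.57303371] [343 213  26  27 267]
```

View pics/crops.png

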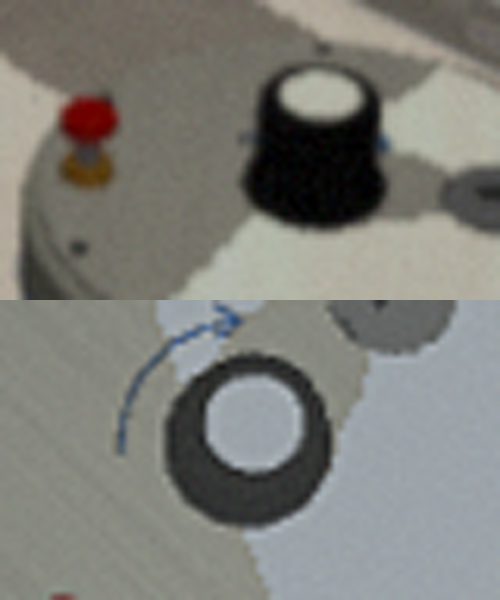

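The crops show the knob's light top disc centred at about (355.4,251.0) in the scene view and (356.6,223.8) in the top view. The red cap sits over a brass bush.

```bash
python3 - <<'E'
from h import *
S=np.load("pics/scene0.npz");T=np.load("pics/top0.npz")
C={}
for n,f,rb,kb in(("s",S,(305,245,330,268),(345,243,367,258)),("t",T,(312,245,340,270),(347,214,367,234))):
    im=f["image"].astype(int); r,g,b=im[...,0],im[...,1],im[...,2]
    C[n]=blobs((r>60)&(r>1.8*g)&(r>1.8*b),rb)[0],blobs((im.min(2)>100),kb)[0]
    print(n,C[n])
K,e=tri(S,C["s"][1],T,C["t"][1]);P,e2=tri(S,C["s"][0],T,C["t"][0])
print("knobtop",K,e,"pin",P,e2,"dist",np.hypot(*(K-P)[:2]),"dir",np.degrees(np.arctan2(*(P-K)[1::-1])))
print(plane(T,C["t"][1],.092),plane(S,C["s"][1],.092),plane(T,C["t"][0],.077),plane(S,C["s"][0],.074))
from bench import telemetry
from scipy.spatial.transform import Rotation as Ro
print(Ro.from_rotvec(telemetry.state()["orientation"]).as_matrix().round(3))
E
```

```text
s (array([317.8627451 , 254.82352941]), array([354.84337349, 250.6746988 ]))
t (array([325.65882353, 256.51764706]), array([356.30653266, 223.14070352]))
knobtop [ 0.57373683 -0.05643704  0.08975131] 0.0013459663236860596 pin [0.5121389  0.00228697 0.0707344 ] 0.0006361112363035772 dist 0.0851047344716716 dir 136.36826461613805
[ 0.57391955 -0.05672741  0.092     ] [ 0.57079054 -0.05855137  0.092     ] [0.51178215 0.00208641 0.077     ] [ 0.50893861 -0.00126107  0.074     ]
[[-0.959  0.282 -0.   ]
 [ 0.282  0.959 -0.002]
 [-0.    -0.002 -1.   ]]
```

```bash
python3 -m inch '[{"x":-2.8,"y":-2.6},{"x":-2.8,"y":-2.6},{"x":-2.8,"y":-2.6},{"x":-2.8,"y":-2.6},{"x":-2.8,"y":-2.6},{"x":-2.8,"y":-2.6},{"x":-2.8,"y":-2.6},{"x":-2.8,"y":-2.6},{"x":-2.8,"y":-2.6},{"x":-2.8,"y":-2.6}]'
python3 -m inch '[{"x":-2.8,"y":-2.6},{"x":-2.8,"y":-2.6},{"x":-2.8,"y":-2.6},{"x":-2.8,"y":-2.6},{"x":-2.8,"y":-2.6},{"x":-2.8,"y":-2.6},{"x":-2.8,"y":-2.6},{"x":-2.8,"y":-2.6},{"x":-2.8,"y":-2.6},{}]'
cat >> h.py <<'E'
from scipy.spatial.transform import Rotation as Ro
def to(x,y,z):
    from bench import telemetry
    s=telemetry.state(); M=Ro.from_rotvec(s["orientation"])
    print("t",s["t"],"tool cm",100*M.inv().apply(np.array([x,y,z])-s["position"]),"axes",M.as_matrix().round(3).tolist(),"q",s["joint_pos"].round(2))
E
python3 -c "
from h import *; to(.5735,-.0565,.067)"
```

```text
t 0.1 tool cm [-56.60380197 -51.67545699  15.32118818] axes [[-0.959, 0.282, -0.0], [0.282, 0.959, -0.002], [-0.0, -0.002, -1.0]] q [-1.25  0.69 -0.19  1.57  0.16  0.9  -0.22]$[0]: bad value
$[0]: bad value
```

```bash
python3 -m inch '[{"ax":0,"ay":0,"az":0,"x":-2.8,"y":-2.6,"z":0,"gripper":0}]'; python3 -m inch --help | head -20
```

```text
t: 0.2
position: [0.1913, 0.5705, 0.2195]
orientation: [-0.436, -3.107, -0.006]
contact_force: [-0.0, -0.6, -0.2]
opening: 0.0885
grasp_force: 0.0invalid input: not JSON, or not a number
```

All keys are needed.

```bash
python3 -m inch '[{"ax":0,"ay":0,"az":0,"x":-2.8,"y":-2.6,"z":0,"gripper":0},{"ax":0,"ay":0,"az":0,"x":-2.8,"y":-2.6,"z":0,"gripper":0},{"ax":0,"ay":0,"az":0,"x":-2.8,"y":-2.6,"z":0,"gripper":0},{"ax":0,"ay":0,"az":0,"x":-2.8,"y":-2.6,"z":0,"gripper":0},{"ax":0,"ay":0,"az":0,"x":-2.8,"y":-2.6,"z":0,"gripper":0},{"ax":0,"ay":0,"az":0,"x":-2.8,"y":-2.6,"z":0,"gripper":0},{"ax":0,"ay":0,"az":0,"x":-2.8,"y":-2.6,"z":0,"gripper":0},{"ax":0,"ay":0,"az":0,"x":-2.8,"y":-2.6,"z":0,"gripper":0},{"ax":0,"ay":0,"az":0,"x":-2.8,"y":-2.6,"z":0,"gripper":0},{"ax":0,"ay":0,"az":0,"x":-2.8,"y":-2.6,"z":0,"gripper":0}]'
python3 -m inch '[{"ax":0,"ay":0,"az":0,"x":-2.8,"y":-2.6,"z":0,"gripper":0},{"ax":0,"ay":0,"az":0,"x":-2.8,"y":-2.6,"z":0,"gripper":0},{"ax":0,"ay":0,"az":0,"x":-2.8,"y":-2.6,"z":0,"gripper":0},{"ax":0,"ay":0,"az":0,"x":-2.8,"y":-2.6,"z":0,"gripper":0},{"ax":0,"ay":0,"az":0,"x":-2.8,"y":-2.6,"z":0,"gripper":0},{"ax":0,"ay":0,"az":0,"x":-2.8,"y":-2.6,"z":0,"gripper":0},{"ax":0,"ay":0,"az":0,"x":-2.8,"y":-2.6,"z":0,"gripper":0},{"ax":0,"ay":0,"az":0,"x":-2.8,"y":-2.6,"z":0,"gripper":0},{"ax":0,"ay":0,"az":0,"x":0,"y":0,"z":0,"gripper":0}]'
python3 -c "
from h import *; to(.5735,-.0565,.067)"
```

```text
t: 1.2
position: [0.3915, 0.2369, 0.2199]
orientation: [-0.447, -3.109, 0.0]
contact_force: [0.1, -0.0, 0.3]
opening: 0.0879
grasp_force: 0.0
t: 2.1
position: [0.5493, -0.0309, 0.2194]
orientation: [0.462, 3.106, -0.005]
contact_force: [-0.4, -0.5, 0.6]
opening: 0.0881
grasp_force: 0.0
t 2.1 tool cm [-3.02623675 -1.69448589 15.25270487] axes [[-0.957, 0.291, 0.001], [0.291, 0.957, -0.004], [-0.002, -0.003, -1.0]] q [ 0.14  0.6  -0.27  1.79  0.22  0.78  1.03]
```

```bash
python3 -m inch '[{"ax":0,"ay":0,"az":0,"x":-1.5,"y":-0.8,"z":3,"gripper":0},{"ax":0,"ay":0,"az":0,"x":-1.5,"y":-0.9,"z":3,"gripper":0},{"ax":0,"ay":0,"az":0,"x":0,"y":0,"z":2,"gripper":0},{"ax":0,"ay":0,"az":0,"x":0,"y":0,"z":0,"gripper":0},{"ax":0,"ay":0,"az":0,"x":0,"y":0,"z":0,"gripper":0}]'
python3 - <<'E'
from h import *; to(.5735,-.0565,.067)
from bench import eyes
a=eyes.grab_frame("scene")["image"][150:350,230:480,::-1];b=eyes.grab_frame("top")["image"][130:330,230:480,::-1]
cv2.imwrite("pics/c1.png",cv2.resize(np.hstack([a,b]),(800,320),interpolation=cv2.INTER_CUBIC))
E
```

```text
t: 2.6
position: [0.5709, -0.048, 0.1401]
orientation: [-0.445, -3.109, -0.001]
contact_force: [-0.4, -0.5, 0.7]
opening: 0.0878
grasp_force: 0.0
t 2.6 tool cm [-0.49371964 -0.74950388  7.3107174 ] axes [[-0.96, 0.281, -0.001], [0.281, 0.96, 0.001], [0.001, 0.0, -1.0]] q [ 0.15  0.73 -0.25  1.8   0.27  0.64  1.03]
```

View pics/c1.png

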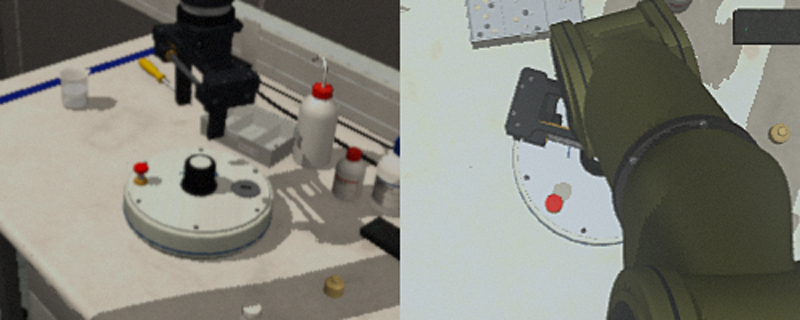

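The view shows the gripper above the knob with its fingers straddling it and clear of the pin. I'll correct the offset and check again lower down.

```bash
python3 -m inch '[{"ax":0,"ay":0,"az":0,"x":-0.5,"y":-0.7,"z":2.5,"gripper":0},{"ax":0,"ay":0,"az":0,"x":0,"y":0,"z":0,"gripper":0},{"ax":0,"ay":0,"az":0,"x":0,"y":0,"z":0,"gripper":0}]'
for i in 1 2 3; do python3 -m inch '[{"ax":0,"ay":0,"az":0,"x":0,"y":0,"z":0,"gripper":0}]' | grep posi; done
python3 -c "
from h import *; to(.5735,-.0565,.067)"
```

```text
t: 3.0
position: [0.5742, -0.0569, 0.1159]
orientation: [0.447, 3.109, 0.0]
contact_force: [-0.1, -0.7, 0.4]
opening: 0.0881
grasp_force: 0.0
position: [0.5748, -0.0565, 0.1163]
position: [0.5748, -0.0567, 0.1161]
position: [0.5745, -0.0568, 0.1157]
t 3.3 tool cm [1.15185433e-01 4.05383709e-04 4.87367291e+00] axes [[-0.96, 0.282, 0.001], [0.282, 0.96, 0.0], [-0.001, 0.001, -1.0]] q [ 0.15  0.77 -0.23  1.8   0.29  0.6   1.03]
```

```bash
python3 -m inch '[{"ax":0,"ay":0,"az":0,"x":0.1,"y":0,"z":1.8,"gripper":0},{"ax":0,"ay":0,"az":0,"x":0,"y":0,"z":1.5,"gripper":0},{"ax":0,"ay":0,"az":0,"x":0,"y":0,"z":1.5,"gripper":0},{"ax":0,"ay":0,"az":0,"x":0,"y":0,"z":0,"gripper":0},{"ax":0,"ay":0,"az":0,"x":0,"y":0,"z":0,"gripper":0}]'
python3 -c "
from h import *; to(.5735,-.0565,.067)"
python3 -m inch '[{"ax":0,"ay":0,"az":0,"x":0,"y":0,"z":0,"gripper":1},{"ax":0,"ay":0,"az":0,"x":0,"y":0,"z":0,"gripper":1},{"ax":0,"ay":0,"az":0,"x":0,"y":0,"z":0,"gripper":1},{"ax":0,"ay":0,"az":0,"x":0,"y":0,"z":0,"gripper":1},{"ax":0,"ay":0,"az":0,"x":0,"y":0,"z":0,"gripper":1},{"ax":0,"ay":0,"az":0,"x":0,"y":0,"z":0,"gripper":1}]'
python3 -c "
from h import *; to(.5735,-.0565,.067)
from bench import telemetry; print(telemetry.state()['ft_torque'])"
```

```text
t: 3.8
position: [0.5733, -0.0567, 0.0673]
orientation: [0.447, 3.11, 0.0]
contact_force: [0.5, 0.8, 0.5]
opening: 0.0879
grasp_force: 0.0
t 3.8 tool cm [-0.01163149  0.02463523  0.02966275] axes [[-0.959, 0.282, 0.0], [0.282, 0.959, 0.0], [-0.0, 0.0, -1.0]] q [ 0.13  0.85 -0.2   1.83  0.32  0.49  1.  ]
t: 4.4
position: [0.5732, -0.0568, 0.067]
orientation: [0.447, 3.109, 0.0]
contact_force: [-0.1, 0.1, 0.5]
opening: 0.0429
grasp_force: 30.2
t 4.4 tool cm [-0.01452627  0.04003765  0.00479505] axes [[-0.959, 0.282, 0.0], [0.282, 0.959, 0.0], [-0.0, 0.0, -1.0]] q [ 0.13  0.85 -0.2   1.83  0.32  0.49  1.  ]
[ 0.03470068  0.02930242 -0.01782762]
```

```bash
cat > r.py <<'E'
from bench import telemetry
from scipy.spatial.transform import Rotation as Ro
import numpy as np
s=telemetry.state(); M=Ro.from_rotvec(s["orientation"]).as_matrix()
print("t%.1f yaw %.2f tz %.3f"%(s["t"],np.degrees(np.arctan2(M[1,1],M[0,1])),s["ft_torque"][2]),"F",s["contact_force"].round(1),"q7 %.3f tq7 %.3f"%(s["joint_pos"][6],s["joint_torque"][6]))
E
python3 r.py
python3 -m inch '[{"ax":0,"ay":0,"az":3,"x":0,"y":0,"z":0,"gripper":1},{"ax":0,"ay":0,"az":3,"x":0,"y":0,"z":0,"gripper":1},{"ax":0,"ay":0,"az":3,"x":0,"y":0,"z":0,"gripper":1}]' >/dev/null; python3 r.py
python3 -m inch '[{"ax":0,"ay":0,"az":3,"x":0,"y":0,"z":0,"gripper":1},{"ax":0,"ay":0,"az":3,"x":0,"y":0,"z":0,"gripper":1}]' ; python3 r.py
```

```text
t4.4 yaw 73.63 tz -0.018 F [-0.1  0.1  0.5] q7 1.004 tq7 -0.012
t4.7 yaw 64.54 tz 0.185 F [0.3 0.8 0.4] q7 0.901 tq7 0.188
t: 4.9
position: [0.5732, -0.057, 0.0671]
orientation: [0.852, 3.024, -0.0]
contact_force: [-0.1, -0.7, 0.4]
opening: 0.0425
grasp_force: 30.0
t4.9 yaw 58.54 tz 0.191 F [-0.1 -0.7  0.4] q7 0.834 tq7 0.185
```

```bash
python3 -m inch '[{"ax":0,"ay":0,"az":2,"x":0,"y":0,"z":0,"gripper":1}]' >/dev/null; python3 r.py
python3 -m inch '[{"ax":0,"ay":0,"az":2,"x":0,"y":0,"z":0,"gripper":1}]' >/dev/null; python3 r.py
python3 -m inch '[{"ax":0,"ay":0,"az":2,"x":0,"y":0,"z":0,"gripper":1}]' >/dev/null; python3 r.py
python3 -m inch '[{"ax":0,"ay":0,"az":2,"x":0,"y":0,"z":0,"gripper":1}]' >/dev/null; python3 r.py
python3 -m inch '[{"ax":0,"ay":0,"az":2,"x":0,"y":0,"z":0,"gripper":1}]' >/dev/null; python3 r.py
python3 -m inch '[{"ax":0,"ay":0,"az":2,"x":0,"y":0,"z":0,"gripper":1}]' >/dev/null; python3 r.py
python3 -m inch '[{"ax":0,"ay":0,"az":2,"x":0,"y":0,"z":0,"gripper":1}]' >/dev/null; python3 r.py
```

```text
t5.0 yaw 56.55 tz 0.111 F [-0.7 -1.1  1.3] q7 0.812 tq7 -0.001
t5.1 yaw 54.53 tz 0.107 F [-1.  -1.2  1.3] q7 0.790 tq7 0.075
t5.2 yaw 52.50 tz 0.214 F [-0.4 -1.5  1.4] q7 0.767 tq7 0.080
t5.3 yaw 50.48 tz 0.181 F [-1.4 -0.8  1.7] q7 0.745 tq7 0.077
t5.4 yaw 48.47 tz 0.151 F [-0.4 -1.1  2.5] q7 0.723 tq7 0.075
t5.5 yaw 46.45 tz 0.081 F [-0.6 -1.   1.8] q7 0.700 tq7 0.073
t5.6 yaw 44.45 tz 0.143 F [-1.4 -1.2  2.6] q7 0.678 tq7 0.072
```

```bash
python3 -m inch '[{"ax":0,"ay":0,"az":2,"x":0,"y":0,"z":0,"gripper":1}]' >/dev/null; python3 r.py
python3 -m inch '[{"ax":0,"ay":0,"az":2,"x":0,"y":0,"z":0,"gripper":1}]' >/dev/null; python3 r.py
python3 -m inch '[{"ax":0,"ay":0,"az":2,"x":0,"y":0,"z":0,"gripper":1}]' >/dev/null; python3 r.py
python3 -m inch '[{"ax":0,"ay":0,"az":2,"x":0,"y":0,"z":0,"gripper":1}]' >/dev/null; python3 r.py
python3 -m inch '[{"ax":0,"ay":0,"az":2,"x":0,"y":0,"z":0,"gripper":1}]' >/dev/null; python3 r.py
python3 -m inch '[{"ax":0,"ay":0,"az":2,"x":0,"y":0,"z":0,"gripper":1}]' >/dev/null; python3 r.py
```

```text
t5.7 yaw 42.45 tz 0.112 F [-1.4 -1.7  1.8] q7 0.656 tq7 0.071
t5.8 yaw 40.45 tz 0.138 F [-1.4 -1.6  2.8] q7 0.635 tq7 0.070
t5.9 yaw 38.45 tz 0.072 F [-2.4 -1.8  3.1] q7 0.613 tq7 0.069
t6.0 yaw 36.44 tz 0.134 F [-2.  -2.6  4.1] q7 0.591 tq7 0.069
t6.1 yaw 34.44 tz 0.099 F [-2.  -2.9  4.2] q7 0.569 tq7 0.069
t6.2 yaw 32.44 tz 0.168 F [-2.2 -2.9  4.5] q7 0.547 tq7 0.068
```

```bash
python3 -m inch '[{"ax":0,"ay":0,"az":2,"x":0,"y":0,"z":0,"gripper":1}]' >/dev/null; python3 r.py
python3 -m inch '[{"ax":0,"ay":0,"az":2,"x":0,"y":0,"z":0,"gripper":1}]' >/dev/null; python3 r.py
python3 -m inch '[{"ax":0,"ay":0,"az":2,"x":0,"y":0,"z":0,"gripper":1}]' >/dev/null; python3 r.py
python3 -m inch '[{"ax":0,"ay":0,"az":2,"x":0,"y":0,"z":0,"gripper":1}]' >/dev/null; python3 r.py
python3 -m inch '[{"ax":0,"ay":0,"az":2,"x":0,"y":0,"z":0,"gripper":1}]' >/dev/null; python3 r.py
python3 -m inch '[{"ax":0,"ay":0,"az":2,"x":0,"y":0,"z":0,"gripper":1}]' ; python3 r.py
```

```text
t6.3 yaw 30.44 tz 0.134 F [-1.7 -2.8  4.5] q7 0.525 tq7 0.067
t6.4 yaw 28.44 tz 0.182 F [-3. -4.  5.] q7 0.504 tq7 0.066
t6.5 yaw 26.44 tz 0.137 F [-3.5 -4.4  5.2] q7 0.482 tq7 0.066
t6.6 yaw 24.44 tz 0.166 F [-2.2 -3.8  5.1] q7 0.460 tq7 0.066
t6.7 yaw 22.44 tz 0.158 F [-2.7 -3.8  5.4] q7 0.439 tq7 0.066
t: 6.8
position: [0.5728, -0.0573, 0.067]
orientation: [-1.792, -2.58, 0.001]
contact_force: [-3.4, -4.6, 4.7]
opening: 0.0424
grasp_force: 30.0
t6.8 yaw 20.44 tz 0.142 F [-3.4 -4.6  4.7] q7 0.417 tq7 0.066
```

```bash
python3 -m inch '[{"ax":0,"ay":0,"az":2,"x":0,"y":0,"z":0,"gripper":1}]' >/dev/null; python3 r.py
python3 -m inch '[{"ax":0,"ay":0,"az":2,"x":0,"y":0,"z":0,"gripper":1}]' >/dev/null; python3 r.py
python3 -m inch '[{"ax":0,"ay":0,"az":2,"x":0,"y":0,"z":0,"gripper":1}]' >/dev/null; python3 r.py
python3 -m inch '[{"ax":0,"ay":0,"az":2,"x":0,"y":0,"z":0,"gripper":1}]' >/dev/null; python3 r.py
```

```text
t6.9 yaw 18.44 tz 0.065 F [-3.2 -5.5  4.9] q7 0.395 tq7 0.102
t7.0 yaw 16.43 tz 0.041 F [-4.1 -4.2  5.8] q7 0.374 tq7 0.166
t7.1 yaw 14.40 tz 0.034 F [-3.6 -3.4  5.9] q7 0.352 tq7 0.243
t7.2 yaw 12.39 tz -0.110 F [-4.1 -3.   6.4] q7 0.330 tq7 0.340
```

```bash
python3 -m inch '[{"ax":0,"ay":0,"az":1,"x":0,"y":0,"z":0,"gripper":1}]' >/dev/null; python3 r.py
python3 -m inch '[{"ax":0,"ay":0,"az":1,"x":0,"y":0,"z":0,"gripper":1}]' >/dev/null; python3 r.py
python3 -m inch '[{"ax":0,"ay":0,"az":1,"x":0,"y":0,"z":0,"gripper":1}]' >/dev/null; python3 r.py
```

```text
t7.3 yaw 11.41 tz 0.073 F [-4.  -4.   5.8] q7 0.320 tq7 0.009
t7.4 yaw 10.49 tz 0.359 F [-4.  -3.8  5.1] q7 0.309 tq7 -0.215
t7.5 yaw 9.55 tz 0.558 F [-3.9 -3.9  6. ] q7 0.299 tq7 -0.430
```

```bash
python3 -m inch '[{"ax":0,"ay":0,"az":-0.8,"x":0,"y":0,"z":0,"gripper":1}]' >/dev/null; python3 r.py
python3 -m inch '[{"ax":0,"ay":0,"az":-0.9,"x":0,"y":0,"z":0,"gripper":1}]' >/dev/null; python3 r.py
python3 -m inch '[{"ax":0,"ay":0,"az":0,"x":0,"y":0,"z":0,"gripper":1}]' >/dev/null; python3 r.py
python3 -m inch '[{"ax":0,"ay":0,"az":0,"x":0,"y":0,"z":0,"gripper":1}]' ; python3 r.py
```

```text
t7.6 yaw 10.34 tz 0.157 F [-4.  -3.5  5.6] q7 0.308 tq7 -0.314
t7.7 yaw 11.22 tz -0.089 F [-3.1 -4.4  4.8] q7 0.317 tq7 0.023
t7.8 yaw 11.18 tz -0.053 F [-3.2 -5.   4.4] q7 0.317 tq7 0.117
t: 7.9
position: [0.5726, -0.0574, 0.067]
orientation: [-1.994, -2.427, 0.001]
contact_force: [-2.7, -4.0, 5.1]
opening: 0.0422
grasp_force: 30.0
t7.9 yaw 11.17 tz -0.110 F [-2.7 -4.   5.1] q7 0.317 tq7 0.054
```

Forward and backward torques balance around zero at yaw 11.2°, so that is the notch centre. I'll release and lift.

```bash
python3 -m inch '[{"ax":0,"ay":0,"az":0,"x":0,"y":0,"z":0,"gripper":0},{"ax":0,"ay":0,"az":0,"x":0,"y":0,"z":0,"gripper":0},{"ax":0,"ay":0,"az":0,"x":0,"y":0,"z":0,"gripper":0},{"ax":0,"ay":0,"az":0,"x":0,"y":0,"z":0,"gripper":0},{"ax":0,"ay":0,"az":0,"x":0,"y":0,"z":0,"gripper":0}]'; python3 r.py
python3 -m inch '[{"ax":0,"ay":0,"az":0,"x":0,"y":0,"z":-1,"gripper":0},{"ax":0,"ay":0,"az":0,"x":0,"y":0,"z":-1.5,"gripper":0},{"ax":0,"ay":0,"az":0,"x":0,"y":0,"z":-1.5,"gripper":0},{"ax":0,"ay":0,"az":0,"x":0,"y":0,"z":-1.5,"gripper":0},{"ax":0,"ay":0,"az":0,"x":0,"y":0,"z":-1.5,"gripper":0},{"ax":0,"ay":0,"az":0,"x":0,"y":0,"z":0,"gripper":1},{"ax":0,"ay":0,"az":0,"x":0,"y":0,"z":0,"gripper":1}]'
python3 -c "
from h import *; to(.5120,.0025,.11)"
```

```text
t: 8.4
position: [0.5735, -0.0564, 0.0669]
orientation: [-1.991, -2.43, -0.001]
contact_force: [-0.1, -0.1, 0.1]
opening: 0.0805
grasp_force: 0.0
t8.4 yaw 11.34 tz 0.000 F [-0.1 -0.1  0.1] q7 0.318 tq7 -0.002
t: 9.1
position: [0.5734, -0.0568, 0.1374]
orientation: [1.991, 2.429, 0.001]
contact_force: [0.6, -0.0, -0.4]
opening: 0.0742
grasp_force: 0.0
t 9.1 tool cm [ 7.02218094 -4.85354017  2.73178578] axes [[-0.196, 0.981, 0.001], [0.981, 0.196, 0.0], [-0.0, 0.001, -1.0]] q [-0.03  0.74  0.08  1.8  -0.1   0.6   0.31]
```

```bash
python3 -m inch '[{"ax":0,"ay":0,"az":0,"x":1.8,"y":-1.2,"z":0,"gripper":1},{"ax":0,"ay":0,"az":0,"x":1.8,"y":-1.2,"z":0,"gripper":1},{"ax":0,"ay":0,"az":0,"x":1.7,"y":-1.2,"z":0,"gripper":1},{"ax":0,"ay":0,"az":0,"x":1.7,"y":-1.2,"z":0,"gripper":1},{"ax":0,"ay":0,"az":0,"x":0,"y":0,"z":0,"gripper":1},{"ax":0,"ay":0,"az":0,"x":0,"y":0,"z":0,"gripper":1},{"ax":0,"ay":0,"az":0,"x":0,"y":0,"z":0,"gripper":1},{"ax":0,"ay":0,"az":0,"x":0,"y":0,"z":0,"gripper":1}]'
python3 -c "
from h import *; to(.5120,.0025,.09)"; python3 r.py
```

```text
t: 9.9
position: [0.5132, 0.0013, 0.1369]
orientation: [1.993, 2.428, 0.0]
contact_force: [0.2, -0.1, 0.7]
opening: 0.01
grasp_force: 0.0
t 9.9 tool cm [ 0.14173698 -0.10168538  4.68755481] axes [[-0.195, 0.981, 0.001], [0.981, 0.195, -0.0], [-0.001, 0.001, -1.0]] q [-0.15  0.68  0.09  1.99 -0.12  0.48  0.23]
t9.9 yaw 11.24 tz 0.024 F [ 0.2 -0.1  0.7] q7 0.226 tq7 0.002
```

```bash
python3 -m inch '[{"ax":0,"ay":0,"az":0,"x":0.1,"y":-0.1,"z":1.6,"gripper":1},{"ax":0,"ay":0,"az":0,"x":0,"y":0,"z":1.6,"gripper":1},{"ax":0,"ay":0,"az":0,"x":0,"y":0,"z":1.3,"gripper":1},{"ax":0,"ay":0,"az":0,"x":0,"y":0,"z":0,"gripper":1},{"ax":0,"ay":0,"az":0,"x":0,"y":0,"z":0,"gripper":1}]'
python3 - <<'E'
from h import *; to(.5120,.0025,.09)
from bench import eyes
a=eyes.grab_frame("scene")["image"][200:320,260:430,::-1]
cv2.imwrite("pics/c2.png",cv2.resize(a,None,fx=4,fy=4,interpolation=cv2.INTER_CUBIC))
E
```

```text
t: 10.4
position: [0.5115, 0.0026, 0.092]
orientation: [1.992, 2.429, -0.0]
contact_force: [-0.8, -0.4, 0.9]
opening: 0.0003
grasp_force: 0.0
t 10.4 tool cm [-0.0220647   0.04158024  0.20364649] axes [[-0.196, 0.981, 0.0], [0.981, 0.196, -0.0], [-0.0, 0.0, -1.0]] q [-0.14  0.76  0.07  2.02 -0.13  0.37  0.23]
```

View pics/c2.png

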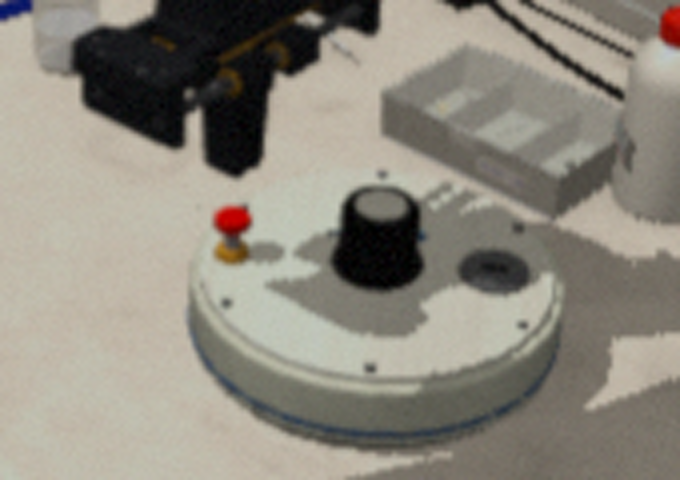

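The fingertips show at about crop (232,172), or full image (318,243). The cap top is at crop (232,210). That gap looks larger than expected, so I'll check by projecting the tip position.

```bash
python3 - <<'E'
from h import *
from bench import telemetry,eyes
f=eyes.grab_frame("scene"); fl,cx,cy,k1,R,t=cam(f)
p=telemetry.state()["position"];print(p)
for z in(p[2],p[2]-.008,.078,.1):
    c=R@np.array([p[0],p[1],z])+t;u=c[:2]/c[2];u=u*(1+k1*u@u);print(z,u*fl+[cx,cy])
zm=f["z_map"]; print("depth tip/cap",zm[241,318],zm[254,318], "expect tip",(R@np.array([p[0],p[1],p[2]-.008])+t)[2])
g=eyes.grab_frame("top")["image"][180:300,280:420,::-1]
cv2.imwrite("pics/c3.png",cv2.resize(g,None,fx=4,fy=4))
E
```

```text
[0.51186757 0.00284823 0.09258314]
0.09258314242728677 [317.9009205  246.92529858]
0.08458314242728676 [317.84868803 249.80793412]
0.078 [317.8060292  252.16207984]
0.1 [317.94973423 244.23117418]
depth tip/cap 1.018776 1.0498362 expect tip 1.0511295516729189
```

View pics/c3.png

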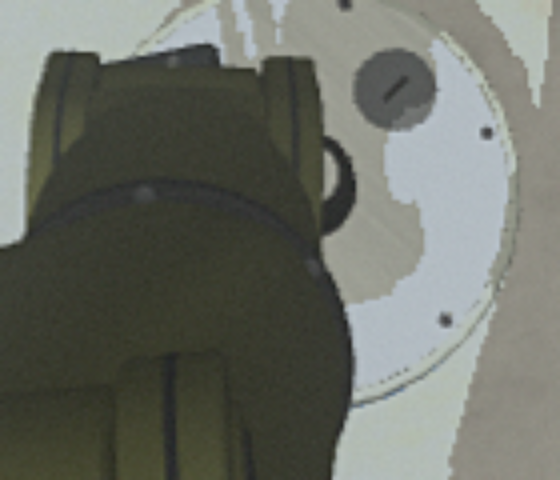

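```bash
python3 - <<'E'
from h import *
from bench import eyes
f=eyes.grab_frame("scene"); zm=f["z_map"]; fl,cx,cy,k1,R,t=cam(f)
for y in range(222,260,3):
    for x in(312,318,324):
        o,v=ray(f,(x,y)); d=zm[y,x]/(R@v)[2]; print(x,y,(o+d*v).round(3),end="  ")
    print()
E
```

```text
312 222 [ 0.469 -0.03   0.19 ]  318 222 [ 0.485 -0.03   0.184]  324 222 [ 0.498 -0.034  0.182]  
312 225 [0.494 0.002 0.158]  318 225 [ 0.5   -0.011  0.162]  324 225 [ 0.521 -0.006  0.152]  
312 228 [0.495 0.004 0.149]  318 228 [ 0.501 -0.01   0.154]  324 228 [ 0.522 -0.005  0.144]  
312 231 [0.494 0.002 0.142]  318 231 [ 0.502 -0.009  0.145]  324 231 [ 0.522 -0.005  0.136]  
312 234 [0.493 0.001 0.135]  318 234 [ 0.503 -0.008  0.137]  324 234 [ 0.522 -0.006  0.128]  
312 237 [0.495 0.003 0.126]  318 237 [ 0.501 -0.011  0.131]  324 237 [ 0.522 -0.006  0.121]  
312 240 [0.498 0.007 0.114]  318 240 [ 0.502 -0.009  0.122]  324 240 [ 0.521 -0.008  0.113]  
312 243 [ 0.598  0.138 -0.001]  318 243 [ 0.502 -0.01   0.114]  324 243 [0.622 0.116 0.001]  
312 246 [ 0.588  0.125 -0.   ]  318 246 [0.599 0.113 0.002]  324 246 [ 0.615  0.107 -0.001]  
312 249 [ 0.58   0.115 -0.001]  318 249 [ 0.593  0.106 -0.002]  324 249 [0.556 0.034 0.052]  
312 252 [ 0.573  0.104 -0.002]  318 252 [0.512 0.002 0.079]  324 252 [0.548 0.025 0.052]  
312 255 [0.562 0.091 0.   ]  318 255 [ 0.506 -0.005  0.077]  324 255 [0.543 0.018 0.049]  
312 258 [0.511 0.023 0.05 ]  318 258 [ 0.504 -0.009  0.072]  324 258 [0.534 0.007 0.05 ]
```

The depth map puts the closed fingertips at z≈0.112, higher than the nominal 0.084. They are laterally centred on the pin. I'll come down in small steps, feeling for contact.

```bash
python3 -m inch '[{"ax":0,"ay":0,"az":0,"x":0,"y":0,"z":0.4,"gripper":1}]' | sed -n 2p; python3 r.py
python3 -m inch '[{"ax":0,"ay":0,"az":0,"x":0,"y":0,"z":0.2,"gripper":1}]' | sed -n 2p; python3 r.py
python3 -m inch '[{"ax":0,"ay":0,"az":0,"x":0,"y":0,"z":0.1,"gripper":1}]' | sed -n 2p; python3 r.py
```

```text
position: [0.512, 0.0031, 0.0887]
t10.7 yaw 11.32 tz 0.002 F [-0.7  0.1 -1.3] q7 0.232 tq7 -0.009
position: [0.5113, 0.0032, 0.086]
t10.8 yaw 11.33 tz 0.007 F [ 0.1 -0.  -0.5] q7 0.233 tq7 -0.002
position: [0.5111, 0.0032, 0.0848]
t10.9 yaw 11.33 tz -0.037 F [-1.3  0.6 -0.2] q7 0.233 tq7 -0.000
```

```bash
python3 - <<'E'
from h import *
from bench import eyes
f=eyes.grab_frame("scene"); zm=f["z_map"]; fl,cx,cy,k1,R,t=cam(f)
for y in range(236,262,2):
    for x in(314,318,322):
        o,v=ray(f,(x,y)); d=zm[y,x]/(R@v)[2]; print(x,y,(o+d*v).round(3),f["image"][y,x],end="  ")
    print()
E
```

```text
314 236 [ 0.495 -0.004  0.132] [14 15 13]  318 236 [ 0.5   -0.011  0.134] [18 16 13]  322 236 [ 0.518 -0.004  0.123] [0 0 1]  
314 238 [ 0.495 -0.004  0.127] [ 9 10 15]  318 238 [ 0.502 -0.01   0.127] [18 18 18]  322 238 [ 0.516 -0.006  0.12 ] [5 7 5]  
314 240 [ 0.497 -0.001  0.119] [16 22 17]  318 240 [ 0.503 -0.009  0.121] [11 10 11]  322 240 [ 0.516 -0.007  0.115] [15 13 13]  
314 242 [ 0.496 -0.002  0.115] [17 16 17]  318 242 [ 0.504 -0.007  0.114] [15 14 18]  322 242 [ 0.518 -0.004  0.108] [0 4 3]  
314 244 [ 0.496 -0.003  0.11 ] [46 43 39]  318 244 [ 0.502 -0.01   0.111] [14 15 17]  322 244 [ 0.616  0.117 -0.001] [73 69 65]  
314 246 [0.591 0.12  0.002] [174 171 157]  318 246 [ 0.503 -0.009  0.105] [46 45 42]  322 246 [ 0.611  0.111 -0.002] [191 184 168]  
314 248 [ 0.587  0.114 -0.   ] [192 186 173]  318 248 [ 0.597  0.111 -0.003] [176 169 154]  322 248 [0.559 0.047 0.047] [188 183 167]  
314 250 [ 0.581  0.107 -0.001] [193 188 171]  318 250 [0.548 0.048 0.045] [190 180 166]  322 250 [0.552 0.038 0.049] [184 182 167]  
314 252 [0.506 0.009 0.078] [194 137 123]  318 252 [0.512 0.003 0.078] [187  29  24]  322 252 [0.546 0.03  0.05 ] [165 157 144]  
314 254 [0.501 0.003 0.077] [186  36  29]  318 254 [ 0.509 -0.001  0.076] [190   0   0]  322 254 [ 0.518 -0.005  0.075] [161  83  75]  
314 256 [ 0.498 -0.001  0.075] [147  52  47]  318 256 [ 0.505 -0.007  0.075] [158   0   0]  322 256 [0.534 0.015 0.051] [139 106  97]  
314 258 [0.516 0.022 0.049] [174 160 145]  318 258 [ 0.506 -0.005  0.068] [91 23 23]  322 258 [0.53  0.009 0.051] [182 184 169]  
314 260 [0.507 0.01  0.054] [180 168 141]  318 260 [ 0.51  -0.001  0.059] [67 62 57]  322 260 [0.526 0.005 0.048] [179 181 167]
```

```bash
python3 -m inch '[{"ax":0,"ay":0,"az":0,"x":0,"y":0,"z":0.2,"gripper":1}]' | sed -n 2p; python3 r.py
python3 -m inch '[{"ax":0,"ay":0,"az":0,"x":0,"y":0,"z":0.2,"gripper":1}]' | sed -n 2p; python3 r.py
python3 -m inch '[{"ax":0,"ay":0,"az":0,"x":0,"y":0,"z":0.2,"gripper":1}]' | sed -n 2p; python3 r.py
```

```text
position: [0.5113, 0.0031, 0.083]
t11.1 yaw 11.33 tz -0.023 F [0.3 0.9 1.3] q7 0.233 tq7 -0.004
position: [0.5113, 0.0032, 0.0809]
t11.2 yaw 11.33 tz 0.024 F [-0.  -0.1 -0.1] q7 0.233 tq7 -0.003
position: [0.5112, 0.0031, 0.0788]
t11.2 yaw 11.33 tz 0.019 F [ 0.1 -0.2  0.2] q7 0.233 tq7 -0.003
```

```bash
python3 -m inch '[{"ax":0,"ay":0,"az":0,"x":0,"y":0,"z":0.2,"gripper":1}]' | sed -n 2p; python3 r.py
python3 -m inch '[{"ax":0,"ay":0,"az":0,"x":0,"y":0,"z":0.2,"gripper":1}]' | sed -n 2p; python3 r.py
python3 -m inch '[{"ax":0,"ay":0,"az":0,"x":0,"y":0,"z":0.2,"gripper":1}]' | sed -n 2p; python3 r.py
python3 -m inch '[{"ax":0,"ay":0,"az":0,"x":0,"y":0,"z":0.2,"gripper":1}]' | sed -n 2p; python3 r.py
python3 - <<'E'
from h import *
from bench import eyes
f=eyes.grab_frame("scene"); zm=f["z_map"]; fl,cx,cy,k1,R,t=cam(f)
a=f["image"][200:320,260:430,::-1]
cv2.imwrite("pics/c4.png",cv2.resize(a,None,fx=4,fy=4,interpolation=cv2.INTER_CUBIC))
for y in range(240,260,2):
    for x in(314,318,322):
        o,v=ray(f,(x,y)); d=zm[y,x]/(R@v)[2]; print((o+d*v).round(3),f["image"][y,x],end="  ")
    print()
E
```

```text
position: [0.5112, 0.0031, 0.0768]
t11.3 yaw 11.33 tz 0.005 F [ 0.4 -0.3 -0.3] q7 0.234 tq7 -0.003
position: [0.5112, 0.0031, 0.0748]
t11.4 yaw 11.33 tz 0.026 F [-0.1  1.2  0.5] q7 0.234 tq7 -0.002
position: [0.5112, 0.0031, 0.0728]
t11.6 yaw 11.32 tz -0.036 F [1.  0.7 0.9] q7 0.234 tq7 -0.002
position: [0.5112, 0.0031, 0.0708]
t11.7 yaw 11.33 tz -0.029 F [-0.9 -0.2 -0.3] q7 0.234 tq7 -0.002
[ 0.496 -0.003  0.121] [13 12 13]  [ 0.502 -0.01   0.122] [13 15 17]  [ 0.517 -0.005  0.114] [7 5 6]  
[ 0.496 -0.003  0.115] [13 11 14]  [ 0.502 -0.01   0.117] [12 12 15]  [ 0.518 -0.004  0.108] [16 10 16]  
[ 0.497 -0.002  0.109] [9 8 9]  [ 0.503 -0.009  0.11 ] [ 9 11 12]  [ 0.518 -0.004  0.102] [ 9  3 11]  
[ 0.498 -0.     0.102] [ 9 11 13]  [ 0.502 -0.009  0.105] [10 11 12]  [ 0.517 -0.006  0.098] [ 9 10 11]  
[ 0.497 -0.002  0.098] [15 16 19]  [ 0.502 -0.01   0.1  ] [8 8 9]  [ 0.519 -0.004  0.09 ] [18 16 16]  
[0.578 0.104 0.002] [120 118 107]  [ 0.503 -0.009  0.094] [11  4 11]  [0.55  0.035 0.051] [143 142 128]  
[0.505 0.008 0.078] [192 135 122]  [0.514 0.005 0.076] [76  3  0]  [0.545 0.029 0.05 ] [165 156 142]  
[0.5   0.001 0.079] [184  33  26]  [ 0.507 -0.005  0.079] [140   0   0]  [ 0.517 -0.006  0.076] [142  76  70]  
[0.5   0.001 0.073] [146  52  40]  [ 0.505 -0.006  0.075] [153   0   0]  [0.535 0.016 0.05 ] [133 103  94]  
[0.515 0.02  0.05 ] [170 159 143]  [ 0.504 -0.008  0.071] [86 18 20]  [0.531 0.011 0.049] [182 184 168]
```

View pics/c4.png

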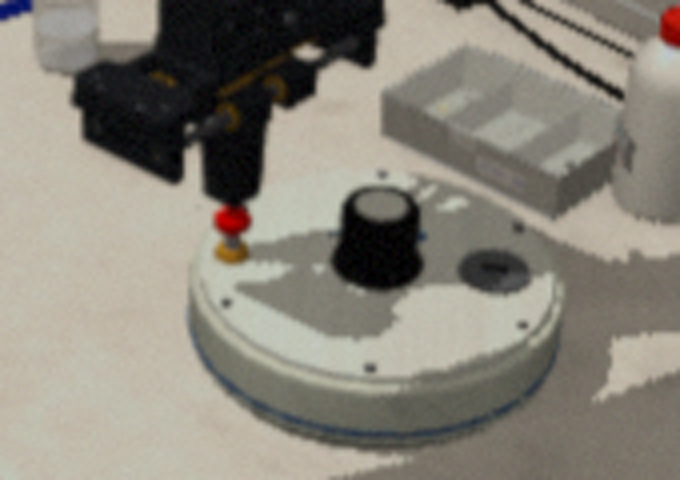

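The tips are now about 13 mm above the cap and centred on it. The gripper body is clear of the knob. I'll keep going down.

```bash
python3 -m inch '[{"ax":0,"ay":0,"az":0,"x":0,"y":0,"z":0.2,"gripper":1}]' | sed -n 2p; python3 r.py
python3 -m inch '[{"ax":0,"ay":0,"az":0,"x":0,"y":0,"z":0.2,"gripper":1}]' | sed -n 2p; python3 r.py
python3 -m inch '[{"ax":0,"ay":0,"az":0,"x":0,"y":0,"z":0.2,"gripper":1}]' | sed -n 2p; python3 r.py
python3 -m inch '[{"ax":0,"ay":0,"az":0,"x":0,"y":0,"z":0.1,"gripper":1}]' | sed -n 2p; python3 r.py
```

```text
position: [0.5113, 0.0031, 0.069]
t11.8 yaw 11.32 tz -0.033 F [-0.1 -0.1 -0.5] q7 0.235 tq7 -0.003
position: [0.5113, 0.0031, 0.0669]
t11.9 yaw 11.33 tz -0.040 F [-0.8  0.6  0.4] q7 0.235 tq7 -0.002
position: [0.5112, 0.0032, 0.0649]
t12.0 yaw 11.33 tz 0.047 F [-0.5  0.3  0.2] q7 0.235 tq7 -0.002
position: [0.5111, 0.0031, 0.0638]
t12.1 yaw 11.33 tz 0.037 F [-0.1 -0.2 -0.4] q7 0.235 tq7 -0.000
```

```bash
python3 -m inch '[{"ax":0,"ay":0,"az":0,"x":0,"y":0,"z":0.1,"gripper":1}]' | sed -n 2p; python3 r.py
python3 -m inch '[{"ax":0,"ay":0,"az":0,"x":0,"y":0,"z":0.1,"gripper":1}]' | sed -n 2p; python3 r.py
python3 -m inch '[{"ax":0,"ay":0,"az":0,"x":0,"y":0,"z":0.1,"gripper":1}]' | sed -n 2p; python3 r.py
python3 -m inch '[{"ax":0,"ay":0,"az":0,"x":0,"y":0,"z":0.1,"gripper":1}]' | sed -n 2p; python3 r.py
python3 - <<'E'
from h import *
from bench import eyes
f=eyes.grab_frame("scene"); zm=f["z_map"]; fl,cx,cy,k1,R,t=cam(f)
for y in range(244,262,2):
    for x in(314,318,322):
        o,v=ray(f,(x,y)); d=zm[y,x]/(R@v)[2]; print((o+d*v).round(3),f["image"][y,x],end="  ")
    print()
E
```

```text
position: [0.5112, 0.0031, 0.0629]
t12.2 yaw 11.33 tz -0.035 F [-0.6 -0.3  0.3] q7 0.235 tq7 -0.001
position: [0.5112, 0.0031, 0.0619]
t12.3 yaw 11.33 tz 0.038 F [-0.2 -0.6  0.1] q7 0.235 tq7 -0.001
position: [0.5113, 0.0031, 0.0609]
t12.4 yaw 11.33 tz 0.020 F [ 0.6  0.1 -0.2] q7 0.236 tq7 -0.001
position: [0.5112, 0.0031, 0.06]
t12.5 yaw 11.32 tz 0.001 F [-0.3  0.4 -0.6] q7 0.236 tq7 -0.001
[ 0.494 -0.006  0.112] [14 14 15]  [ 0.504 -0.007  0.109] [12 15 11]  [ 0.517 -0.005  0.103] [15 11 13]  
[ 0.497 -0.002  0.104] [13 15 18]  [ 0.502 -0.01   0.106] [10 14 13]  [ 0.518 -0.004  0.097] [ 6 12  8]  
[ 0.496 -0.003  0.099] [ 7 14 10]  [ 0.502 -0.01   0.101] [ 8  8 12]  [ 0.517 -0.006  0.093] [12  8 14]  
[ 0.497 -0.002  0.092] [16 18 23]  [ 0.504 -0.007  0.092] [12 14 14]  [ 0.518 -0.005  0.086] [14 13 14]  
[ 0.498 -0.001  0.086] [14 15 16]  [ 0.505 -0.006  0.086] [ 8 10 13]  [ 0.519 -0.003  0.079] [15 17 11]  
[0.503 0.006 0.075] [87 34 29]  [ 0.502 -0.01   0.084] [10 12 12]  [ 0.516 -0.007  0.077] [113  61  56]  
[0.499 0.001 0.074] [140  53  44]  [ 0.504 -0.008  0.076] [67  3 10]  [0.536 0.017 0.049] [134 102  95]  
[0.516 0.022 0.049] [175 161 147]  [ 0.504 -0.009  0.071] [88 22 21]  [0.53  0.009 0.051] [184 185 171]  
[0.505 0.009 0.055] [182 170 141]  [ 0.508 -0.003  0.061] [72 67 64]  [0.528 0.007 0.047] [177 181 165]
```

```bash
python3 -m inch '[{"ax":0,"ay":0,"az":0,"x":0,"y":0,"z":0.1,"gripper":1}]' | sed -n 2p; python3 r.py
python3 -m inch '[{"ax":0,"ay":0,"az":0,"x":0,"y":0,"z":0.1,"gripper":1}]' | sed -n 2p; python3 r.py
python3 -m inch '[{"ax":0,"ay":0,"az":0,"x":0,"y":0,"z":0.1,"gripper":1}]' | sed -n 2p; python3 r.py
```

```text
position: [0.5111, 0.0032, 0.0591]
t12.7 yaw 11.33 tz 0.004 F [-0.5 -0.2  3. ] q7 0.236 tq7 -0.001
position: [0.5112, 0.0031, 0.0581]
t12.8 yaw 11.32 tz 0.071 F [ 0.1 -0.2  2.9] q7 0.236 tq7 -0.001
position: [0.5112, 0.0032, 0.0571]
t12.8 yaw 11.33 tz -0.006 F [-1.  -0.4  2.5] q7 0.236 tq7 -0.001
```

Contact came at TCP 0.0595 with 3 N. I'll take the block zone in fine steps.

```bash
python3 -m inch '[{"ax":0,"ay":0,"az":0,"x":0,"y":0,"z":0.05,"gripper":1}]' | sed -n 2p; python3 r.py
python3 -m inch '[{"ax":0,"ay":0,"az":0,"x":0,"y":0,"z":0.05,"gripper":1}]' | sed -n 2p; python3 r.py
```

```text
position: [0.5112, 0.0031, 0.0565]
t12.9 yaw 11.33 tz -0.034 F [-0.5  0.   3.2] q7 0.236 tq7 0.000
position: [0.5112, 0.0031, 0.056]
t13.1 yaw 11.32 tz -0.015 F [-0.3  0.6  3.6] q7 0.236 tq7 -0.000
```

```bash
python3 -m inch '[{"ax":0,"ay":0,"az":0,"x":0,"y":0,"z":0.05,"gripper":1}]' | sed -n 2p; python3 r.py
```

```text
position: [0.5112, 0.0032, 0.0555]
t13.2 yaw 11.33 tz -0.001 F [-1.1 -0.5  2.5] q7 0.236 tq7 -0.000
```

Now 4 mm down with no block, so the wheel is in its notch.

```bash
python3 -m inch '[{"ax":0,"ay":0,"az":0,"x":0,"y":0,"z":0.1,"gripper":1}]' | sed -n 2p; python3 r.py
python3 -m inch '[{"ax":0,"ay":0,"az":0,"x":0,"y":0,"z":0.1,"gripper":1}]' | sed -n 2p; python3 r.py
python3 -m inch '[{"ax":0,"ay":0,"az":0,"x":0,"y":0,"z":0.1,"gripper":1}]' | sed -n 2p; python3 r.py
python3 -m inch '[{"ax":0,"ay":0,"az":0,"x":0,"y":0,"z":0.1,"gripper":1}]' | sed -n 2p; python3 r.py
python3 -m inch '[{"ax":0,"ay":0,"az":0,"x":0,"y":0,"z":0.1,"gripper":1}]' | sed -n 2p; python3 r.py
python3 -m inch '[{"ax":0,"ay":0,"az":0,"x":0,"y":0,"z":0.1,"gripper":1}]' | sed -n 2p; python3 r.py
```

```text
position: [0.5112, 0.0031, 0.0545]
t13.2 yaw 11.32 tz -0.022 F [0.6 0.3 3.4] q7 0.236 tq7 -0.001
position: [0.5112, 0.0032, 0.0534]
t13.3 yaw 11.33 tz -0.088 F [-0.5  0.9  2.9] q7 0.236 tq7 -0.001
position: [0.5112, 0.0032, 0.0524]
t13.4 yaw 11.33 tz 0.039 F [-0.3 -0.1  3. ] q7 0.236 tq7 -0.000
position: [0.5112, 0.0031, 0.0514]
t13.6 yaw 11.33 tz 0.025 F [ 0.2 -0.1  2.7] q7 0.236 tq7 -0.000
position: [0.5112, 0.0031, 0.0504]
t13.7 yaw 11.33 tz 0.008 F [-0.9  0.2  2.6] q7 0.237 tq7 -0.000
position: [0.5112, 0.0031, 0.0494]
t13.8 yaw 11.32 tz 0.001 F [-0.6 -0.4  2.8] q7 0.237 tq7 -0.000
```

```bash
python3 -m inch '[{"ax":0,"ay":0,"az":0,"x":0,"y":0,"z":0.1,"gripper":1}]' | sed -n 2p; python3 r.py
python3 -m inch '[{"ax":0,"ay":0,"az":0,"x":0,"y":0,"z":0.1,"gripper":1}]' | sed -n 2p; python3 r.py
python3 -m inch '[{"ax":0,"ay":0,"az":0,"x":0,"y":0,"z":0.05,"gripper":1}]' | sed -n 2p; python3 r.py
python3 -m inch '[{"ax":0,"ay":0,"az":0,"x":0,"y":0,"z":0.05,"gripper":1}]' | sed -n 2p; python3 r.py
```

```text
position: [0.5112, 0.0031, 0.0484]
t13.8 yaw 11.33 tz 0.003 F [-0.5 -0.2  2. ] q7 0.237 tq7 -0.000
position: [0.5112, 0.0031, 0.0474]
t13.9 yaw 11.32 tz 0.018 F [ 0.5 -0.7  2.3] q7 0.237 tq7 -0.000
position: [0.5112, 0.0031, 0.0469]
t14.1 yaw 11.32 tz -0.020 F [ 0.1 -0.2  3.1] q7 0.237 tq7 0.000
position: [0.5112, 0.0031, 0.0464]
t14.2 yaw 11.33 tz 0.013 F [-0.1 -0.4  2.1] q7 0.237 tq7 0.000
```

```bash
python3 -m inch '[{"ax":0,"ay":0,"az":0,"x":0,"y":0,"z":0.03,"gripper":1}]' | sed -n 2p; python3 r.py
python3 -m inch '[{"ax":0,"ay":0,"az":0,"x":0,"y":0,"z":0.02,"gripper":1}]' | sed -n 2p; python3 r.py
```

```text
position: [0.5112, 0.0031, 0.0462]
t14.2 yaw 11.33 tz 0.008 F [ 0.5 -0.   1.8] q7 0.237 tq7 0.000
position: [0.5112, 0.0031, 0.046]
t14.3 yaw 11.33 tz 0.001 F [-0.7  0.2  3. ] q7 0.237 tq7 0.000
```

```bash
python3 -m inch '[{"ax":0,"ay":0,"az":0,"x":0,"y":0,"z":0.02,"gripper":1}]' | sed -n 2p; python3 r.py
```

```text
position: [0.5112, 0.0031, 0.0458]
t14.4 yaw 11.33 tz 0.005 F [-1.9 -0.3  2.7] q7 0.237 tq7 0.000
```

```bash
python3 -m inch '[{"ax":0,"ay":0,"az":0,"x":0,"y":0,"z":0.02,"gripper":1}]' | sed -n 2p; python3 r.py
```

```text
position: [0.5112, 0.0032, 0.0457]
t14.6 yaw 11.33 tz -0.018 F [-1.6  0.6  6.2] q7 0.237 tq7 0.001
```

```bash
python3 -m inch '[{"ax":0,"ay":0,"az":0,"x":0,"y":0,"z":0.02,"gripper":1}]' | sed -n 2p; python3 r.py
```

```text
position: [0.5112, 0.0031, 0.0457]
t14.7 yaw 11.32 tz -0.001 F [-2.3  0.2  7.9] q7 0.237 tq7 0.001
```

Firm stop at 13.9 mm of travel and about 8 N, so the pin is home. I'll lift straight off, away from everything.

```bash
python3 -m inch '[{"ax":0,"ay":0,"az":0,"x":0,"y":0,"z":-0.5,"gripper":1},{"ax":0,"ay":0,"az":0,"x":0,"y":0,"z":-2,"gripper":1},{"ax":0,"ay":0,"az":0,"x":0,"y":0,"z":-3,"gripper":1},{"ax":0,"ay":0,"az":0,"x":0,"y":0,"z":-3,"gripper":1},{"ax":0,"ay":0,"az":0,"x":0,"y":0,"z":-3,"gripper":1},{"ax":0,"ay":0,"az":0,"x":0,"y":0,"z":-3,"gripper":1},{"ax":0,"ay":0,"az":0,"x":0,"y":0,"z":0,"gripper":1},{"ax":0,"ay":0,"az":0,"x":0,"y":0,"z":0,"gripper":1}]'
python3 - <<'E'
from h import *
from bench import eyes
f=eyes.grab_frame("scene"); zm=f["z_map"]; fl,cx,cy,k1,R,t=cam(f)
for y in range(248,266,2):
    x=318; o,v=ray(f,(x,y)); d=zm[y,x]/(R@v)[2]; print((o+d*v).round(3),f["image"][y,x])
cv2.imwrite("pics/c5.png",cv2.resize(f["image"][180:380,230:480,::-1],None,fx=3,fy=3))
E
```

```text
t: 15.45
position: [0.5114, 0.0032, 0.1907]
orientation: [1.991, 2.429, 0.002]
contact_force: [0.5, 0.1, -0.7]
opening: 0.0002
grasp_force: 0.0
[0.594 0.107 0.001] [188 180 166]
[0.548 0.048 0.045] [182 178 165]
[0.539 0.037 0.049] [183 184 169]
[0.532 0.027 0.051] [186 186 172]
[0.516 0.007 0.063] [184 123 114]
[0.511 0.001 0.063] [185   0   0]
[ 0.506 -0.006  0.063] [183   0   0]
[-0.027 -0.681  0.674] [106   1   0]
[ 0.504 -0.008  0.054] [98 53  9]
```

View pics/c5.png

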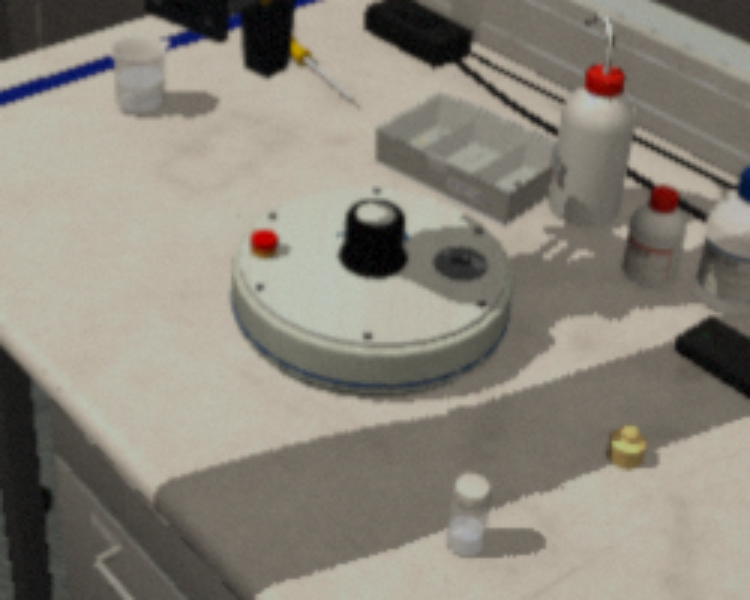

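The cap sits on its bush at crop (264,243), with its top at z = 0.063. The beaker, vial and weight are all standing where they were, and the arm is clear.

```bash
python3 -c "
from bench import ctrl; print(ctrl.job_done())"
```

```text
the job is handed in; nothing more can be done
None
```

I turned the knob clockwise into its home notch and pressed the red pin fully home (about 14 mm, no more than about 8 N). The beaker, vial and weight stand where they were, the arm is clear, and the job is handed in.

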